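Slide the juice bottle into its counter clip

TASK

Slide the tall juice bottle across the worktop into its orange-cheeked counter clip, pushing it only low down near its foot so that it stays standing and never lifts. Push on gently until it rests against the black rubber pad at the back and the sprung pad has given way by a millimetre or two, but not as far as its stop, then leave the bottle there and back away. Never shove hard, and leave the honey jar, the muffin and the espresso cup where they are.

Things in the scene. Friction and masses are not known exactly. Their poses are not given: they have to be found in the camera images.
- juice_bottle: Loose tall white juice bottle with a red cap: round, 68 mm across over its straight body, 205 mm tall, about 0.43 kg. Origin at the centre of its underside, z up along the bottle. It topples if it is pushed higher than about 45 mm above the worktop.
- holder: Counter clip fixed to the worktop: two dark steel side walls, 50 mm tall, x = -30 to +68 mm, inner faces at y = +-56 mm, bare worktop between them. Origin on the worktop at the nominal middle of the bay; +x (horizontal) is the direction in which the bottle is pushed in, y across, z up.
- mouth (a point): Point on the holder's centre line, 42 mm before its origin, 33 mm up: middle of the mouth between two orange cheeks (z = 20 to 46 mm), sprung sideways. The mouth is 86 mm wide; the flared cheeks narrow to 62 mm apart at holder x = -17 mm and run straight to +21 mm. They rub on the bottle (pushing takes several N more there than on the open worktop) and hold it by friction where it is left.
- back_block: Steel cross bar fixed behind the clip, same origin and axes as the holder, front face at x = 70 mm. Carries a 40 x 24 mm black rubber pad, 33 mm up, on a spring. The pad's depth is screw-set and differs each time: resting face at x = 25 to 43 mm (bottle centre at -9 to +9 mm when they touch). It starts to give at 1 N, gains 1.6 N per mm and meets its stop after 3.5 mm (6.6 N).
- honey_jar: Bystander: glass jar with green lid, 64 x 68 x 84 mm. Origin at the centre of its underside.
- muffin: Bystander: muffin in a brown paper case, 85 mm across, 73 mm tall. Origin at the centre of its underside.
- espresso_cup: Bystander: white espresso cup with a pink band, 60 x 87 x 56 mm. Origin at the centre of its underside.
Things that resemble listed ones, but are neither listed nor needed, are in the scene too. What is meant by the juice_bottle is not blue, pink or turquoise, and is the larger of those in its own colour.

How it is judged:
On the way, in this order (a step that is already met when the one before it is completed fails the run):
1. the bottle has been slid, standing, in between the cheeks (x of juice_bottle in the frame of holder above -0.02 m and horizontal distance between juice_bottle and holder below 0.025 m and angle between juice_bottle's own z axis and vertical below 0.12 rad), for 0.1 s.
2. the bottle presses the sprung pad in (contact force between juice_bottle and back_block above 1.6 N), for 0.2 s.
At the end, for the whole second after the job is handed in: The bottle stands upright (within 0.06 rad) and at rest between the cheeks, within 8 mm of the clip's centre line and 20 mm of its origin, touching the back pad and keeping it partly pressed in: pad force between 1.4 and 6.5 N (about 0.3 to 3.4 mm of its 3.5 mm travel) (contact force between juice_bottle and back_block between 1.4 and 6.5 N and horizontal distance between juice_bottle and holder below 0.02 m and y of juice_bottle in the frame of holder between -0.008 and 0.008 m and angle between juice_bottle's own z axis and vertical below 0.06 rad and linear speed of juice_bottle below 0.01 m/s).
It fails at once if the pad is driven hard against its stop (over 10 N) (contact force between juice_bottle and back_block above 10 N).
It fails at once if the bottle is shoved hard (over 25 N) (contact force between any of the fingers, the arm and juice_bottle above 25 N).
It fails at once if the bottle is tipped more than 0.25 rad or lifted off the worktop (angle between juice_bottle's own z axis and vertical above 0.25 rad or height (world z) of juice_bottle above 0.012 m).
It fails at once if the bottle is touched with the grasp point more than 90 mm above the worktop (height (world z) of the grasp point above 0.09 m and contact force between any of the fingers, the arm and juice_bottle above 0.5 N).
It fails at once if a bystander is moved more than 15 mm (distance of any of honey_jar, muffin, espresso_cup from where it was at the start of the episode above 0.015 m).
It also fails if it takes over 64 s, if anything falls off the work surface, if the arm or the gripper's body presses on something with over 40 N, if the wrist force passes 120 N, or if a joint passes its speed limit or range.

ROBOT

A 6-joint arm with a two-finger parallel gripper is mounted at the origin on a cart in front of the work surface, level with it; the furniture and walls round the work are solid. World frame = base frame: x ahead of the robot, y to its left, z up, the work surface at z = 0. Lengths are in m, angles in rad, forces in N, time in s.
With the tool pointing down it reaches from about 0.275 to 0.85 m from the base axis. Payload 19 kg.
Tool frame: the origin (TCP) lies between the finger pads; the fingertips stand 25 mm ahead of it and the grasp point (between the pads) lies 6 mm ahead of it; z points along the fingers, y is the direction in which the jaws open and shut (so a half turn about z gives the same grasp; the last joint's range is limited). The gripper opens to 85 mm and grips with 20 to 120 N. Pads are 22 mm wide; open, the fingers measure 114 mm over their backs; the gripper's body (76 mm by 85 mm) begins 54 mm behind the grasp point. The pads swing forward as they close: fully open they stand 13 mm farther back than shut.
Start: joints at [-1.294, 0.15, 1.437, -0, 1.554, -0.134], TCP at [0.23, -0.527, 0.256] pointing down, gripper open.
Joint ranges: [-2.8, 2.8], [-0.68, 2.1], [0.12, 2.68], [-1.39, 4.53], [0.16, 2.79], [-2.81, 2.81]. Speed limits (rad/s): [1.89, 1.89, 2.22, 3.01, 3.01, 3.01].

INTERFACE

Orientations are given as [roll, pitch, yaw] about the fixed x, y, z axes, in that order (R = Rz(yaw) Ry(pitch) Rx(roll)).
In Python, from station import * gives the robot as it stands. The module is installed in compiled form; this text tells all that it offers.
- The arm moves only by the tool carry_out, never from a script. Its argument "moves" is a list of rows, each a list of 3 entries, a list of its own where there are three numbers: the turn, a rotation vector about the tool's x, y, z in degrees, then the shift along the tool's x, y, z in m, then the closure, from -1 (fully open) to 1 (shut), so that 0 is half open. A call has 1 to 8 rows; each row is the pose to reach, as a shift and turn from the pose measured when the call began, along the tool's axes at that moment; what a row does not reach only later rows make up. A row lasts 1/8 s, in which the tool goes at most 62.5 mm and 10.7 degrees, less where a joint would pass 70% of its speed; a pose out of reach is approached as far as the arm can. A call with a gripper value outside its range is refused whole. The fingers move at their own pace and stop on an object; "force" is the grip in N (left out, the last holds). Time passes only in rows, so rows that repeat a pose let the fingers close. It gives the time, the measured TCP pose, the force and the opening at its end, in the units of the state.
- read_state(): the state, without advancing time (a new reading comes with each control period).
- camera(name): name is "side" or "top"; returns (picture, depth): 400x640x3 uint8, blue, green, red; 400x640 float32, m along the optical axis (not along the pixel's ray), 0 where there is no reading.
- get_calibration(name): a dict with "camera_matrix" (3x3 intrinsics, pixels), "rvec" (rotation vector, rad) and "tvec" (3), from world to camera coordinates, as OpenCV has them. Camera axes: x right, y down, z forward; pixel columns grow to the right and rows downward; lengths in m; the calibration is good to about 2 mm. A picture is of the moment at which its call begins. get_calibration takes no time and is no camera call.
- close_job(): hands the job in, once; it reports no verdict.
The state is a dict: "time": time; "joints": joint angles; "dq": joint speeds; "joint_torque": joint torques, N m; "eef_pos": TCP position; "eef_rot": TCP orientation; "wrist_force": force on the tool from outside, world axes, zero at the start; "ft_torque": the same for the moment, N m; "width": opening from 0.0 (shut) to 1.0 (fully open).
Only numpy, scipy, OpenCV 4.12 (cv2) and the standard library are available. Lean on these libraries where they do the work, as an engineer would, in place of code of your own. Each camera call takes 0.05 s, during which the arm holds its last target. There are 200 camera calls.

## Working session

There is one attempt and no reset: what is moved stays moved. The work goes in short steps, Python scripts to look and compute and a tool call to move; the robot and the scene stay as the last step left them, time stands still between calls to the robot, and variables do not carry over. Pictures are saved under pics/ and viewed, about 8 in all and at most 12, crops included, and the job is handed in when it is done.

Besides the shell and the picture viewer there is one more tool, called after "Emit:" by a JSON object that holds its "fn" and its "kwargs". carry_out: Moves the arm, as the interface text tells. Its arguments: {"type":"object","properties":{"moves":{"type":"array","items":{"type":"array"}},"force":{"type":"number"}},"required":["moves"]}

```bash
mkdir -p pics; cat > h.py <<'E'
from station import *
import numpy as np, cv2
def cal(n):
    c=get_calibration(n); K=np.array(c["camera_matrix"],float); R=cv2.Rodrigues(np.array(c["rvec"],float))[0]; t=np.array(c["tvec"],float).ravel()
    return K,R,t
def cloud(n,d):
    K,R,t=cal(n); v,u=np.indices(d.shape)
    p=np.stack([(u-K[0,2])/K[0,0]*d,(v-K[1,2])/K[1,1]*d,d],-1)
    return (p-t)@R
def ray(n,u,v,z):
    K,R,t=cal(n); c=-R.T@t; r=R.T@np.linalg.inv(K)@np.array([u,v,1.]); return c+r*(z-c[2])/r[2]
def proj(n,P):
    K,R,t=cal(n); q=K@(R@np.array(P)+t); return q[:2]/q[2]
E
python3 - <<'E'
from h import *
for n in("top","side"):
    p,d=camera(n); cv2.imwrite(f"pics/{n}0.png",p); np.save(f"{n}0.npy",d)
    K,R,t=cal(n); print(n,-R.T@t,R[2],K[0,0],(d>0).mean())
print(read_state())
E
```

```text
top [0.40048631 0.22459781 0.96476925] [ 0.14522588 -0.0623547  -0.98743169] 395.2063246934806 0.9960859375
side [0.26558783 1.01211195 0.53390356] [ 0.28597752 -0.83265492 -0.474239  ] 440.36814137062174 0.9930625
{'time': 0.1, 'joints': array([-1.29396972e+00,  1.50932312e-01,  1.43797066e+00, -7.29047654e-06,
        1.55379427e+00, -1.34033706e-01]), 'dq': array([ 0.00032909, -0.00057888, -0.00147116, -0.00067883, -0.00027143,
        0.00062313]), 'joint_torque': array([ 8.56719649e-03, -7.14367247e+01, -5.71796000e+01, -5.26373253e-05,
        7.07634274e-03, -1.03577220e-04]), 'eef_pos': array([ 0.22956123, -0.52697072,  0.25573607]), 'eef_rot': array([-3.14049700e+00, -1.40385392e-04,  4.10860363e-01]), 'wrist_force': array([ 0.90478066, -1.01996996,  0.19780548]), 'ft_torque': array([ 0.03744248, -0.00980606,  0.04740597]), 'width': 0.9990167998353783}
```

View pics/top0.png

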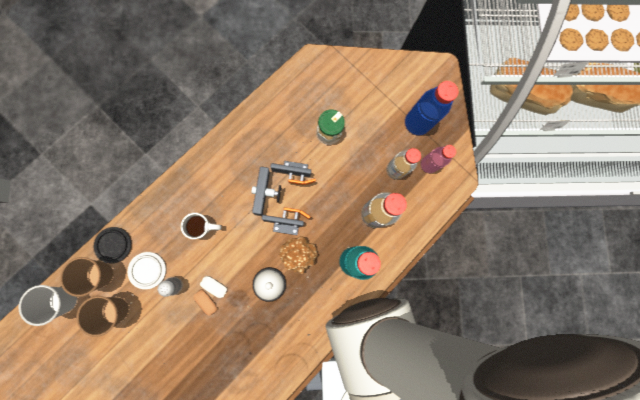

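View pics/side0.png

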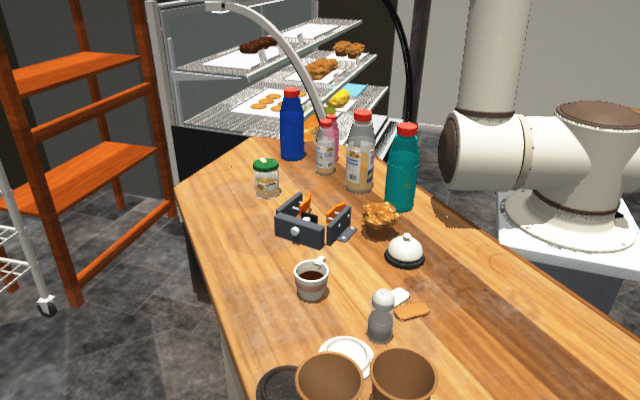

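Top view: five capped bottles, namely blue (430,110), pink (437,158), teal (360,262), small white (404,163) and large white (383,210). The large white one fits, being neither blue, pink nor turquoise and the larger of the two whites. The clip is at (282,197) with its mouth facing right, the muffin at (297,255), the honey jar at (331,127) and the cup at (195,225). In the side view the large white bottle is at (360,155). I'll confirm it with a crop and measure.

```bash
python3 - <<'E'
from h import *
p=cv2.imread("pics/top0.png"); s=cv2.imread("pics/side0.png")
a=cv2.resize(p[120:280,230:450],None,fx=3.6,fy=3.6,interpolation=cv2.INTER_CUBIC)[:576]
b=cv2.resize(s[90:250,260:440],None,fx=2,fy=2,interpolation=cv2.INTER_CUBIC)
o=np.zeros((580,800,3),np.uint8); o[:576,:792]=a; o[-250:,-320:]=b[:250,:320]
cv2.imwrite("pics/crop0.png",o)
d=np.load("top0.npy"); C=cloud("top",d); ds=np.load("side0.npy"); S=cloud("side",ds)
hsv=cv2.cvtColor(p,cv2.COLOR_BGR2HSV); hs=cv2.cvtColor(s,cv2.COLOR_BGR2HSV)
def caps(h,C,name,c0):
    m=((h[...,0]<6)|(h[...,0]>174))&(h[...,1]>150)&(h[...,2]>120)
    n,l,st,ce=cv2.connectedComponentsWithStats(m.astype(np.uint8))
    for i in range(1,n):
        if st[i,4]>60:
            q=C[l==i]; zt=np.percentile(q[:,2],90); k=q[:,2]>zt-.01
            print(name,"red",ce[i].round(),st[i,4],"ztop",zt.round(3),(q[k].min(0)/2+q[k].max(0)/2).round(4))
caps(hsv,C,"top",0); caps(hs,S,"side",0)
# orange cheeks
for h,Q,n in((hsv,C,"top"),(hs,S,"side")):
    m=(h[...,0]>6)&(h[...,0]<18)&(h[...,1]>190)&(h[...,2]>150)
    N,l,st,ce=cv2.connectedComponentsWithStats(m.astype(np.uint8))
    for i in range(1,N):
        q=Q[l==i]
        if st[i,4]>20 and np.abs(np.median(q[:,2])-.04)<.03: print(n,"orange",ce[i].round(),st[i,4],np.median(q,0).round(3),q.min(0).round(3),q.max(0).round(3))
# dark steel, z 40..60 in holder area
sel=np.zeros(d.shape,bool); sel[150:245,240:325]=1
k=sel&(C[...,2]>.044)&(C[...,2]<.056)&(hsv[...,1]<90)&(hsv[...,2]<140)
q=C[k]; r=cv2.minAreaRect((q[:,:2]*1000).astype(np.float32)); print("walls",k.sum(),r,cv2.boxPoints(r))
np.save("walls.npy",q)
for nm,(u,v) in dict(honey=(331,127),muffin=(297,255),cup=(195,225),mouthguess=(305,197),back=(262,190)).items(): print(nm,C[v,u].round(3))
# bottle by height bands
for nm,Q in(("top",C),("side",S)):
    for lo,hi in((.02,.06),(.06,.1),(.1,.14),(.175,.2)):
        k=(Q[...,2]>lo)&(Q[...,2]<hi); q=Q[k]; 
        c=C[210,383]; 
        k2=np.hypot(q[:,0]-c[0],q[:,1]-c[1])<.06; print(nm,lo,k2.sum(), (q[k2].min(0).round(3),q[k2].max(0).round(3)) if k2.any() else "")
E
```

```text
side red [291.  93.] 102 ztop 0.204 [ 0.7254 -0.0925  0.2002]
side red [362. 117.] 133 ztop 0.204 [0.4913 0.0309 0.2003]
side red [328. 121.] 100 ztop 0.149 [ 0.6013 -0.0356  0.1451]
side red [406. 130.] 166 ztop 0.205 [0.3777 0.0851 0.2007]
side orange [305. 204.] 53 [0.568 0.212 0.04 ] [0.563 0.168 0.021] [0.59  0.233 0.048]
side orange [336. 209.] 79 [0.495 0.202 0.041] [ 0.266  0.102 -0.001] [0.529 1.012 0.534]
side orange [379. 209.] 68 [0.399 0.221 0.068] [0.375 0.208 0.06 ] [0.419 0.24  0.073]
walls 348 ((540.3740234375, 246.92381286621094), (121.12518310546875, 136.7348175048828), 79.98731231689453) [[462.51813 199.17043]
 [597.17035 175.39685]
 [618.2299  294.6772 ]
 [483.5777  318.45078]]
honey [0.688 0.13  0.083]
muffin [0.396 0.214 0.071]
cup [0.471 0.448 0.035]
mouthguess [ 0.537  0.191 -0.002]
back [0.548 0.292 0.051]
top 0.02 79 (array([0.456, 0.01 , 0.02 ]), array([0.516, 0.055, 0.06 ]))
top 0.06 106 (array([0.456, 0.012, 0.06 ]), array([0.519, 0.055, 0.1  ]))
top 0.1 164 (array([ 0.456, -0.008,  0.1  ]), array([0.525, 0.055, 0.14 ]))
top 0.175 118 (array([0.467, 0.006, 0.175]), array([0.515, 0.044, 0.2  ]))
side 0.02 382 (array([0.456, 0.021, 0.02 ]), array([0.526, 0.058, 0.06 ]))
side 0.06 415 (array([0.456, 0.01 , 0.06 ]), array([0.526, 0.059, 0.1  ]))
side 0.1 445 (array([0.456, 0.015, 0.1  ]), array([0.524, 0.06 , 0.14 ]))
side 0.175 202 (array([0.467, 0.012, 0.175]), array([0.514, 0.048, 0.2  ]))
```

View pics/crop0.png

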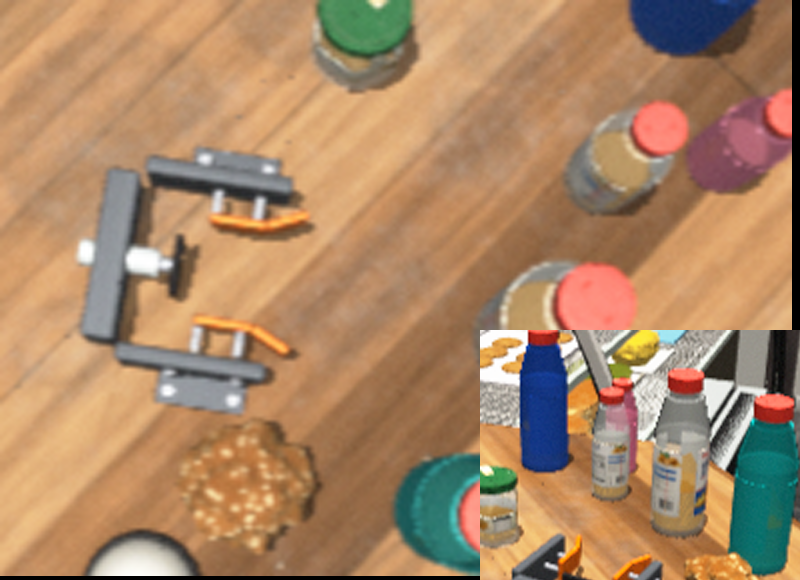

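The crop confirms the target: the large white bottle with a red cap, centre about (0.491, 0.026). I'll refine the clip frame and work out the pushing poses.

```bash
python3 - <<'E'
from h import *
q=np.load("walls.npy")[:,:2]; a=np.deg2rad(80)
for it in range(4):
    h=np.array([np.cos(a),np.sin(a)]); y=np.array([-h[1],h[0]])
    c=q@h; s=q@y
    if it==0: s0=(s.min()+s.max())/2; f=np.percentile(c,1)
    else: s0=mid; f=min(np.percentile(c[L],2),np.percentile(c[Rr],2))
    w=c<f+.085
    L=w&(s-s0>.045); Rr=w&(s-s0<-.045)
    pl=np.polyfit(c[L],s[L],1); pr=np.polyfit(c[Rr],s[Rr],1)
    mid=(s[L].mean()+s[Rr].mean())/2; a+=(pl[0]+pr[0])/2
    print(np.rad2deg(a),pl[0],pr[0],L.sum(),Rr.sum(),"inner/outer",np.percentile(s[L],[2,98])-mid,np.percentile(s[Rr],[2,98])-mid,"front",np.percentile(c[L],1),np.percentile(c[Rr],1))
k=np.abs(s-mid)<.04; print("bar c range",np.percentile(c[k],[1,99]))
o=h*(np.percentile(c[k],1)-.070)+y*mid; print("origin from bar front",o)
o2=h*((np.percentile(c[L],1)+np.percentile(c[Rr],1))/2+.03)+y*mid; print("from wall front",o2)
b=np.array([.491,.026])-(o+o2)/2; print("bottle in holder",b@h,b@y)
# pad: black, in top view
p=cv2.imread("pics/top0.png"); C=cloud("top",np.load("top0.npy"))
rel=C[...,:2]-(o+o2)/2; X=rel@h; Y=rel@y
k=(abs(Y)<.025)&(X>.01)&(X<.065)&(C[...,2]>.015)&(C[...,2]<.06)
print("pad region min x",np.sort(X[k])[:12].round(4), C[k][np.argsort(X[k])[:6]].round(3))
d=np.load("top0.npy"); v,u=158,437
print("pink",[C[v+i,u+i].round(3) for i in(-4,4)],"small white cap",C[157,413].round(3))
np.save("hold.npy",np.r_[(o+o2)/2,a])
E
```

```text
80.07727670437299 0.003980975205979783 -0.001283509353181671 92 97 inner/outer [0.0556423  0.06744633] [-0.06784839 -0.05652386] front 0.2767536687448453 0.2783044655092842
80.07971145695188 0.0026750694106611205 -0.002590080512715047 92 97 inner/outer [0.05567385 0.06743049] [-0.06786086 -0.0565069 ] front 0.27618062904185603 0.27756892374389874
80.07978816997519 0.0026339244792161665 -0.0026312466895441937 92 97 inner/outer [0.05567486 0.06742969] [-0.06786125 -0.05650636] front 0.27616256614435125 0.2775457408608849
80.07979058701255 0.002632628104475797 -0.002632543733955293 92 97 inner/outer [0.05567489 0.06742966] [-0.06786126 -0.05650634] front 0.27616199701908556 0.27754501041751645
bar c range [0.34153295 0.39660926]
origin from bar front [0.52839516 0.18324256]
from wall front [0.53448007 0.21803502]
bottle in holder -0.1789941522699416 0.009746841280290106
pad region min x [0.0508 0.0509 0.051  0.051  0.051  0.051  0.051  0.0511 0.0513 0.0513
 0.0514 0.0516] [[0.524 0.254 0.046]
 [0.537 0.251 0.037]
 [0.553 0.249 0.042]
 [0.523 0.254 0.037]
 [0.536 0.252 0.029]
 [0.539 0.251 0.043]]
pink [array([ 0.619, -0.104,  0.091]), array([ 0.597, -0.117,  0.102])] small white cap [ 0.598 -0.038  0.151]
```

```bash
cat >> h.py <<'E'
from scipy.spatial.transform import Rotation as Ro
A=np.deg2rad(80.08); H=np.array([np.cos(A),np.sin(A),0]); Y=np.array([-H[1],H[0],0]); O=np.array([.5345,.218,0])
def tgt(th): # tool rotation, tilt th deg
    t=np.deg2rad(th); z=np.sin(t)*H-np.cos(t)*np.array([0,0,1]); return Ro.from_matrix(np.stack([np.cross(-Y,z),-Y,z],1))
def plan(W,th,label=""):
    s=read_state(); R0=Ro.from_euler("xyz",s["eef_rot"]); W=np.array(W)
    print(label,"turn",(R0.inv()*tgt(th)).as_rotvec(degrees=True).round(1),"shift",R0.inv().apply(W-s["eef_pos"]).round(4))
def hpt(x,y,z): return O+x*H+y*Y+np.array([0,0,z])
def st():
    s=read_state(); r=s["eef_pos"]-O; print("t",round(s["time"],2),"pos",s["eef_pos"].round(4),"holder",(r@H).round(4),(r@Y).round(4),"rot",s["eef_rot"].round(3),"F",s["wrist_force"].round(2),"Fh",(s["wrist_force"]@H).round(2),"w",round(s["width"],3),"j",s["joints"].round(3))
E
python3 - <<'E'
from h import *
for th in(0,40): plan(hpt(-.31,.01,.25),th,str(th))
print(hpt(-.31,.01,.25))
E
```

```text
0 turn [ -0.1  -0.  -56.5] shift [ 0.3978 -0.3081  0.0061]
40 turn [ 19.7  36.6 -54.2] shift [ 0.3978 -0.3081  0.0061]
[ 0.47124489 -0.08564254  0.25      ]
```

Emit:
{"fn": "carry_out", "kwargs": {"moves": [[[0, 0, -10], [0.05, -0.0385, 0], 0.44], [[0, 0, -20], [0.1, -0.077, 0], 0.44], [[0, 0, -30], [0.15, -0.1155, 0], 0.44], [[0, 0, -40], [0.2, -0.154, 0], 0.44], [[0, 0, -50], [0.25, -0.1925, 0], 0.44], [[0, 0, -56.5], [0.3, -0.231, 0], 0.44], [[0, 0, -56.5], [0.35, -0.2695, 0], 0.44], [[0, 0, -56.5], [0.3978, -0.308, 0.006], 0.44]]}}

```text
time: 1.1
eef_pos: [0.4703, -0.0869, 0.2507]
eef_rot: [3.141, -0.001, 1.397]
wrist_force: [2.1, -1.4, 0.1]
width: 0.282
```

```bash
python3 -c "
from h import *
st(); plan(hpt(-.31,.01,.18),40)"
```

```text
t 1.1 pos [ 0.4703 -0.0869  0.2507] holder -0.3114 0.0107 rot [ 3.141e+00 -1.000e-03  1.397e+00] F [ 2.13 -1.4   0.14] Fh -1.01 w 0.282 j [-3.440e-01 -5.100e-02  1.660e+00  1.000e-03  1.533e+00 -1.710e-01]
 turn [ 0. 40. -0.] shift [0.0013 0.0007 0.0707]
```

Emit:
{"fn": "carry_out", "kwargs": {"moves": [[[0, 10, 0], [0, 0, 0.01], 0.44], [[0, 20, 0], [0, 0, 0.025], 0.44], [[0, 30, 0], [0, 0, 0.04], 0.44], [[0, 40, 0], [0, 0, 0.06], 0.44], [[0, 40, 0], [0, 0, 0.07], 0.44], [[0, 40, 0], [0, 0, 0.07], 0.44]]}}

```text
time: 1.85
eef_pos: [0.4703, -0.0868, 0.1804]
eef_rot: [-3.141, -0.696, 1.396]
wrist_force: [0.6, 0.3, 1.1]
width: 0.28
```

```bash
python3 -c "
from h import *
st(); plan(hpt(-.29,.011,.038),40)
a=camera('top')[0]; b=camera('side')[0]
cv2.imwrite('pics/p1.png',np.vstack([cv2.resize(a[60:360,240:640],(600,450))[:300],cv2.resize(b[50:300,220:],(600,357))[:300]]))"
```

```text
t 1.85 pos [ 0.4703 -0.0868  0.1804] holder -0.3113 0.0108 rot [-3.141 -0.696  1.396] F [0.63 0.32 1.14] Fh 0.43 w 0.28 j [-0.71   0.126  1.769  0.585  1.638 -0.615]
 turn [-0.   0.1 -0.1] shift [-7.500e-02 -1.000e-04  1.229e-01]
```

View pics/p1.png

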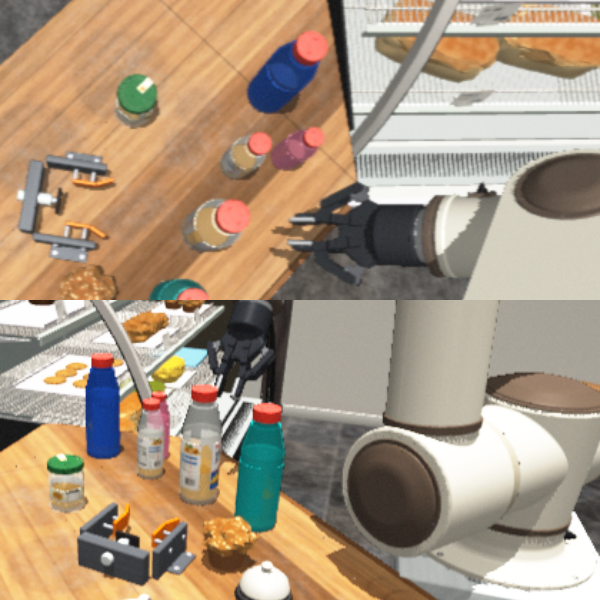

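The gripper (centre about (370,235) in the upper crop) is tilted behind the bottle with clear space around it. I'll descend.

Emit:
{"fn": "carry_out", "kwargs": {"moves": [[[0, 0, 0], [-0.025, 0, 0.04], 0.44], [[0, 0, 0], [-0.05, 0, 0.08], 0.44], [[0, 0, 0], [-0.065, 0, 0.105], 0.44], [[0, 0, 0], [-0.074, 0, 0.121], 0.44], [[0, 0, 0], [-0.074, 0, 0.121], 0.44]]}}

```text
time: 2.58
eef_pos: [0.4747, -0.0656, 0.0416]
eef_rot: [3.139, -0.695, 1.401]
wrist_force: [0.8, -0.8, 1.3]
width: 0.286
```

```bash
python3 -c "
from h import *
st(); 
a=camera('top')[0]; b,db=camera('side')
cv2.imwrite('pics/p2.png',np.vstack([cv2.resize(a[140:260,330:530],(600,360))[:300],cv2.resize(b[90:240,290:490],(600,450))[:300]]))
S=cloud('side',db); r=S-O; X=r@H;Yy=r@Y
k=(X<-.232)&(X>-.3)&(abs(Yy-.011)<.05)&(S[...,2]>.005)&(S[...,2]<.12); q=np.c_[X[k],Yy[k],S[k][:,2]]; i=np.argsort(-q[:,0]); print(len(q),q[i[:8]].round(3),q[:,2].min())
"
```

```text
t 2.58 pos [ 0.4747 -0.0656  0.0416] holder -0.2896 0.0101 rot [ 3.139 -0.695  1.401] F [ 0.83 -0.81  1.31] Fh -0.66 w 0.286 j [-0.672  0.294  1.898  0.611  1.372 -0.757]
151 [[-0.264  0.03   0.034]
 [-0.266  0.023  0.035]
 [-0.266  0.026  0.032]
 [-0.267  0.029  0.035]
 [-0.268  0.029  0.029]
 [-0.268  0.023  0.031]
 [-0.268  0.026  0.028]
 [-0.269  0.025  0.034]] 0.018741524136838508
```

View pics/p2.png

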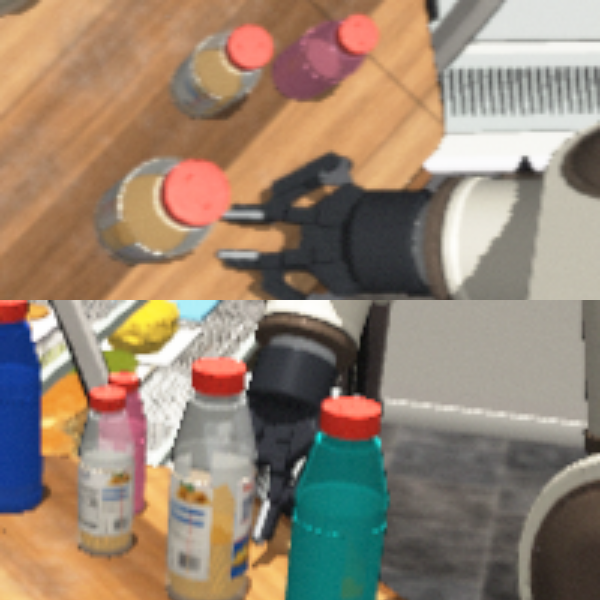

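Fingertips lead the TCP by about 25 mm at z≈0.03, 12 mm or so short of the bottle and centred on it. I'll start the slow push.

```bash
python3 -c "
from h import *
for x,y in((-.262,.010),(-.25,.009),(-.21,.005),(-.16,.001)): plan(hpt(x,y,.037),40,str(x))"
```

```text
-0.262 turn [0.1 0.2 0.2] shift [ 0.0181 -0.0005  0.0224]
-0.25 turn [0.1 0.2 0.2] shift [0.0273 0.0005 0.0301]
-0.21 turn [0.1 0.2 0.2] shift [0.058  0.0046 0.0557]
-0.16 turn [0.1 0.2 0.2] shift [0.0964 0.0086 0.0877]
```

Emit:
{"fn": "carry_out", "kwargs": {"moves": [[[0, 0, 0], [0.009, 0, 0.0112], 0.44], [[0, 0, 0], [0.0181, -0.0003, 0.0224], 0.44], [[0, 0, 0], [0.0212, 0, 0.025], 0.44], [[0, 0, 0], [0.0243, 0.0003, 0.0275], 0.44], [[0, 0, 0], [0.0273, 0.0006, 0.0301], 0.44], [[0, 0, 0], [0.0303, 0.001, 0.0327], 0.44], [[0, 0, 0], [0.0334, 0.0013, 0.0352], 0.44], [[0, 0, 0], [0.0365, 0.0017, 0.0378], 0.44]]}}

```text
time: 3.68
eef_pos: [0.4858, -0.0149, 0.0369]
eef_rot: [3.137, -0.695, 1.402]
wrist_force: [-0.3, -3.6, 1.5]
width: 0.278
```

```bash
cat >> h.py <<'E'
def cap(): # bottle axis in holder frame from side view: upper body depth edge (z .02-.14) and red cap
    p,d=camera("side"); S=cloud("side",d); h=cv2.cvtColor(p,cv2.COLOR_BGR2HSV)
    m=((h[...,0]<6)|(h[...,0]>174))&(h[...,1]>150)&(h[...,2]>120)
    n,l,stt,ce=cv2.connectedComponentsWithStats(m.astype(np.uint8))
    for i in range(1,n):
        if stt[i,4]>60:
            q=S[l==i]; k=q[:,2]>np.percentile(q[:,2],90)-.006; q=q[k]; c=(q.min(0)+q.max(0))/2; r=c-O
            if abs(r@Y)<.04 and r@H<.05: print("cap holder",(r@H).round(4),(r@Y).round(4),"z",np.percentile(S[l==i][:,2],95).round(4),"px",ce[i].round())
    return p
E
python3 -c "
from h import *
st(); cap()
for x,y in((-.22,.006),(-.16,.001),(-.14,0)): plan(hpt(x,y,.037),40,str(x))"
```

```text
t 3.67 pos [ 0.4858 -0.0149  0.0369] holder -0.2378 0.0078 rot [ 3.137 -0.695  1.402] F [-0.27 -3.62  1.53] Fh -3.61 w 0.278 j [-0.576  0.278  1.932  0.657  1.31  -0.705]
-0.22 turn [0.1 0.2 0.2] shift [0.0134 0.0019 0.0111]
-0.16 turn [0.1 0.2 0.2] shift [0.0595 0.0069 0.0496]
-0.14 turn [0.1 0.2 0.2] shift [0.0748 0.008  0.0624]
```

Emit:
{"fn": "carry_out", "kwargs": {"moves": [[[0, 0, 0], [0.0046, 0.0006, 0.0038], 0.44], [[0, 0, 0], [0.0095, 0.0013, 0.0079], 0.44], [[0, 0, 0], [0.0145, 0.002, 0.012], 0.44], [[0, 0, 0], [0.0195, 0.0026, 0.0162], 0.44], [[0, 0, 0], [0.0245, 0.0032, 0.0204], 0.44], [[0, 0, 0], [0.0295, 0.0038, 0.0246], 0.44], [[0, 0, 0], [0.0335, 0.0043, 0.0279], 0.44], [[0, 0, 0], [0.0355, 0.0045, 0.0296], 0.44]]}}

```text
time: 4.72
eef_pos: [0.4982, 0.0306, 0.0369]
eef_rot: [3.137, -0.695, 1.402]
wrist_force: [-1.4, -3.1, 0.8]
width: 0.276
```

```bash
python3 -c "
from h import *
st(); b=cap(); a=camera('top')[0]
cv2.imwrite('pics/p3.png',np.vstack([cv2.resize(a[130:250,240:440],(600,360))[:320],cv2.resize(b[80:240,250:450],(600,480))]))
for x,y in((-.16,.001),(-.14,0),(-.12,0)): plan(hpt(x,y,.037),40,str(x))"
```

```text
t 4.72 pos [0.4982 0.0306 0.0369] holder -0.1908 0.0035 rot [ 3.137 -0.695  1.402] F [-1.42 -3.1   0.84] Fh -3.3 w 0.276 j [-0.483  0.269  1.944  0.696  1.261 -0.646]
-0.16 turn [0.1 0.2 0.2] shift [0.0237 0.0025 0.0198]
-0.14 turn [0.1 0.2 0.2] shift [0.0391 0.0035 0.0326]
-0.12 turn [0.1 0.2 0.2] shift [0.0544 0.0036 0.0454]
```

View pics/p3.png

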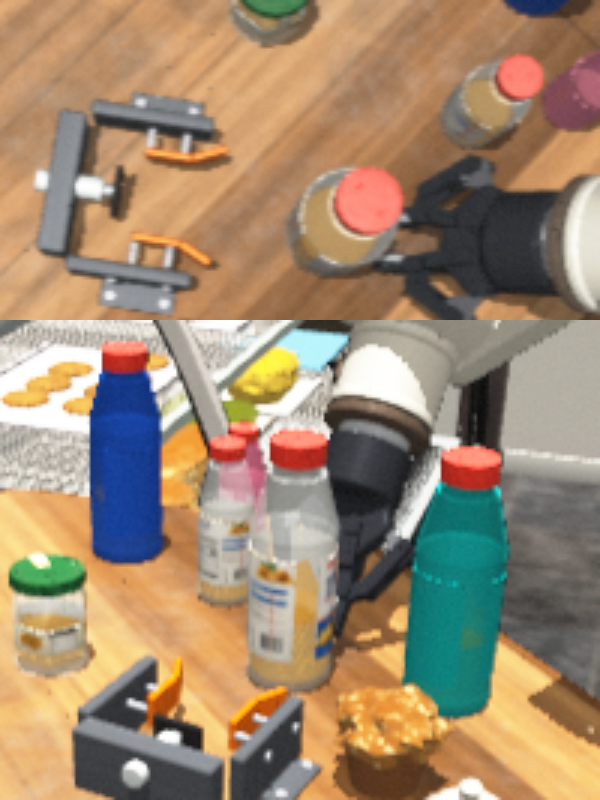

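The bottle stands upright in the finger cradle (top crop (345,225)), lined up with the mouth. I'll continue.

Emit:
{"fn": "carry_out", "kwargs": {"moves": [[[0, 0, 0], [0.0046, 0.0005, 0.0038], 0.44], [[0, 0, 0], [0.0114, 0.0012, 0.0095], 0.44], [[0, 0, 0], [0.0182, 0.0019, 0.0152], 0.44], [[0, 0, 0], [0.025, 0.0026, 0.0209], 0.44], [[0, 0, 0], [0.0318, 0.0031, 0.0266], 0.44], [[0, 0, 0], [0.0386, 0.0035, 0.0322], 0.44], [[0, 0, 0], [0.0442, 0.0035, 0.0369], 0.44], [[0, 0, 0], [0.0468, 0.0036, 0.039], 0.44]]}}

```text
time: 5.82
eef_pos: [0.5121, 0.0904, 0.037]
eef_rot: [3.138, -0.695, 1.402]
wrist_force: [-1.6, -2.4, 0.9]
width: 0.277
```

```bash
python3 -c "
from h import *
st(); p,d=camera('side'); S=cloud('side',d); h=cv2.cvtColor(p,cv2.COLOR_BGR2HSV)
m=((h[...,0]<6)|(h[...,0]>174))&(h[...,1]>150)&(h[...,2]>120)
n,l,stt,ce=cv2.connectedComponentsWithStats(m.astype(np.uint8))
for i in range(1,n):
    if stt[i,4]>60: q=np.median(S[l==i],0); r=q-O; print(ce[i].round(),stt[i,4],q.round(3),r@H,r@Y)
# body band
r=S-O; X=r@H; W=r@Y
for lo,hi in((.055,.08),(.08,.11),(.11,.13)):
    k=(S[...,2]>lo)&(S[...,2]<hi)&(X>-.11)&(X<0)&(abs(W)<.05); print(lo,k.sum(),'W',np.percentile(W[k],[1,99]).round(4),'Xmax',np.percentile(X[k],99).round(4))
for x in(-.09,-.07): plan(hpt(x,0,.037),40,str(x))"
```

```text
t 5.83 pos [0.5121 0.0904 0.037 ] holder -0.1295 0.0001 rot [ 3.138 -0.695  1.402] F [-1.57 -2.36  0.93] Fh -2.59 w 0.277 j [-0.358  0.266  1.948  0.744  1.195 -0.568]
[291.  93.] 90 [ 0.718 -0.084  0.199] -0.2661555947180766 -0.2326727168409083
[328. 121.] 78 [ 0.605 -0.031  0.142] -0.233166206486405 -0.11246821065595897
[406. 131.] 155 [0.376 0.096 0.198] -0.14747841969941025 0.13557874868843667
[335. 133.] 154 [0.516 0.163 0.197] -0.05767122629436508 0.008945189937727752
0.055 298 W [-0.0252  0.0361] Xmax -0.0376
0.08 374 W [-0.0264  0.0364] Xmax -0.0379
0.11 248 W [-0.028   0.0355] Xmax -0.0378
-0.09 turn [0.1 0.2 0.2] shift [0.0302 0.0002 0.0253]
-0.07 turn [0.1 0.2 0.2] shift [0.0456 0.0002 0.0381]
```

Emit:
{"fn": "carry_out", "kwargs": {"moves": [[[0, 0, 0], [0.0045, 0, 0.0038], 0.44], [[0, 0, 0], [0.0091, 0, 0.0076], 0.44], [[0, 0, 0], [0.0137, 0, 0.0115], 0.44], [[0, 0, 0], [0.0183, 0.0001, 0.0153], 0.44], [[0, 0, 0], [0.0221, 0.0001, 0.0185], 0.44], [[0, 0, 0], [0.026, 0.0001, 0.0217], 0.44], [[0, 0, 0], [0.0298, 0.0001, 0.0249], 0.44], [[0, 0, 0], [0.0337, 0.0001, 0.0281], 0.44]]}}

```text
time: 6.88
eef_pos: [0.52, 0.1338, 0.037]
eef_rot: [3.137, -0.695, 1.402]
wrist_force: [-0.5, -6.8, -1.1]
width: 0.279
```

```bash
cat >> h.py <<'E'
def body():
    p,d=camera('side'); S=cloud('side',d); r=S-O; X=r@H; W=r@Y
    for lo,hi in((.06,.08),(.08,.11),(.11,.13)):
        k=(S[...,2]>lo)&(S[...,2]<hi)&(X>-.08)&(X<.045)&(abs(W)<.045); print(lo,k.sum(),'yc',(np.percentile(W[k],99)-.034).round(4),'xc',(np.percentile(X[k],99)-.034).round(4))
    return p
E
python3 -c "
from h import *
st(); b=body(); st()
for x in(-.07,-.06): plan(hpt(x,0,.037),40,str(x))"
```

```text
t 6.88 pos [0.52   0.1338 0.037 ] holder -0.0854 -0.0002 rot [ 3.137 -0.695  1.402] F [-0.49 -6.81 -1.1 ] Fh -6.79 w 0.279 j [-0.268  0.267  1.946  0.776  1.144 -0.51 ]
0.06 252 yc 0.0016 xc -0.0282
0.08 395 yc 0.0018 xc -0.028
0.11 273 yc 0.0009 xc -0.0283
t 6.92 pos [0.52   0.1342 0.037 ] holder -0.085 -0.0001 rot [ 3.137 -0.695  1.402] F [-0.61 -2.81 -1.19] Fh -2.87 w 0.284 j [-0.267  0.267  1.946  0.776  1.144 -0.51 ]
-0.07 turn [0.1 0.2 0.2] shift [ 0.0115 -0.0001  0.0096]
-0.06 turn [0.1 0.2 0.2] shift [ 0.0192 -0.0001  0.0161]
```

Emit:
{"fn": "carry_out", "kwargs": {"moves": [[[0, 0, 0], [0.0015, 0, 0.0013], 0.44], [[0, 0, 0], [0.0031, 0, 0.0026], 0.44], [[0, 0, 0], [0.0046, 0, 0.0039], 0.44], [[0, 0, 0], [0.0061, 0, 0.0051], 0.44], [[0, 0, 0], [0.0077, 0, 0.0064], 0.44], [[0, 0, 0], [0.0092, 0, 0.0077], 0.44]]}}

```text
time: 7.68
eef_pos: [0.5223, 0.1456, 0.037]
eef_rot: [3.136, -0.694, 1.402]
wrist_force: [-1.5, -11.2, 1.6]
width: 0.283
```

```bash
python3 -c "
from h import *
st(); b=body(); st()
cv2.imwrite('pics/p4.png',cv2.resize(b[100:260,240:440],(700,560),interpolation=cv2.INTER_CUBIC))"
```

```text
t 7.67 pos [0.5223 0.1456 0.037 ] holder -0.0734 -0.0004 rot [ 3.136 -0.694  1.402] F [ -1.48 -11.16   1.61] Fh -11.25 w 0.283 j [-0.242  0.269  1.944  0.784  1.13  -0.494]
0.06 277 yc 0.0041 xc -0.0156
0.08 390 yc 0.0015 xc -0.0158
0.11 267 yc 0.0011 xc -0.0165
t 7.72 pos [0.5223 0.1458 0.037 ] holder -0.0732 -0.0004 rot [ 3.136 -0.694  1.402] F [ -1.55 -10.03   0.67] Fh -10.15 w 0.279 j [-0.242  0.269  1.944  0.784  1.13  -0.493]
```

View pics/p4.png

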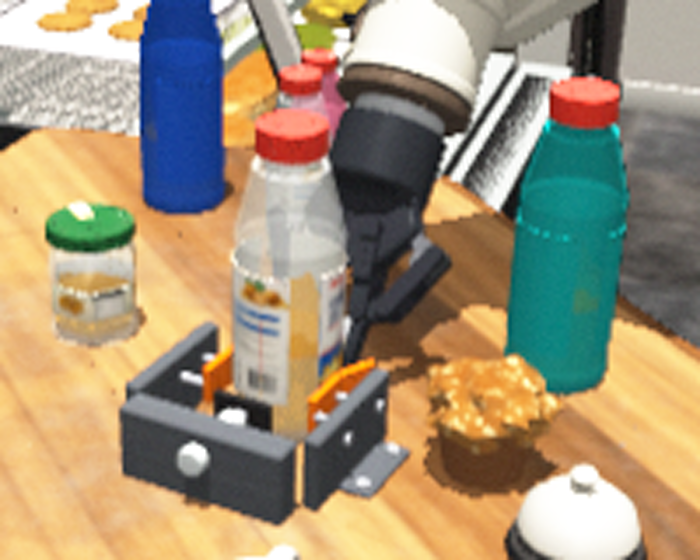

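The bottle is upright between the cheeks, centre about x=-16 mm, and the force is about 10 N on the flare. I'll go on in small steps, watching the force.

Emit:
{"fn": "carry_out", "kwargs": {"moves": [[[0, 0, 0], [0.0015, 0, 0.0013], 0.44], [[0, 0, 0], [0.0031, 0, 0.0026], 0.44], [[0, 0, 0], [0.0031, 0, 0.0026], 0.44]]}}

```text
time: 8.1
eef_pos: [0.5232, 0.1497, 0.037]
eef_rot: [3.136, -0.694, 1.402]
wrist_force: [-1.0, -6.4, 0.5]
width: 0.282
```

Emit:
{"fn": "carry_out", "kwargs": {"moves": [[[0, 0, 0], [0.0008, 0, 0.0007], 0.44], [[0, 0, 0], [0.0015, 0, 0.0013], 0.44], [[0, 0, 0], [0.0015, 0, 0.0013], 0.44]]}}

```text
time: 8.48
eef_pos: [0.5237, 0.1514, 0.037]
eef_rot: [3.135, -0.693, 1.402]
wrist_force: [-0.3, -7.3, 1.7]
width: 0.279
```

Emit:
{"fn": "carry_out", "kwargs": {"moves": [[[0, 0, 0], [0.0008, 0, 0.0007], 0.44], [[0, 0, 0], [0.0015, 0, 0.0013], 0.44], [[0, 0, 0], [0.0015, 0, 0.0013], 0.44]]}}

```text
time: 8.85
eef_pos: [0.5241, 0.1532, 0.037]
eef_rot: [3.135, -0.693, 1.403]
wrist_force: [-1.4, -7.9, 1.8]
width: 0.279
```

```bash
python3 -c "
from h import *
st(); b=body(); st()"
```

```text
t 8.85 pos [0.5241 0.1532 0.037 ] holder -0.0657 -0.001 rot [ 3.135 -0.693  1.403] F [-1.36 -7.87  1.8 ] Fh -7.99 w 0.279 j [-0.226  0.27   1.942  0.788  1.12  -0.482]
0.06 352 yc 0.0092 xc -0.0087
0.08 410 yc 0.0013 xc -0.0079
0.11 270 yc 0.0006 xc -0.0085
t 8.9 pos [0.5242 0.1532 0.037 ] holder -0.0657 -0.001 rot [ 3.135 -0.693  1.403] F [-1.08 -8.05  2.22] Fh -8.11 w 0.279 j [-0.226  0.27   1.942  0.788  1.12  -0.482]
```

Emit:
{"fn": "carry_out", "kwargs": {"moves": [[[0, 0, 0], [0.0008, 0, 0.0007], 0.44], [[0, 0, 0], [0.0015, 0, 0.0013], 0.44], [[0, 0, 0], [0.0015, 0, 0.0013], 0.44]]}}

```text
time: 9.28
eef_pos: [0.5246, 0.1549, 0.037]
eef_rot: [3.134, -0.693, 1.403]
wrist_force: [-0.9, -7.9, 2.4]
width: 0.277
```

Emit:
{"fn": "carry_out", "kwargs": {"moves": [[[0, 0, 0], [0.0008, 0, 0.0007], 0.44], [[0, 0, 0], [0.0008, 0, 0.0007], 0.44]]}}

```text
time: 9.52
eef_pos: [0.5249, 0.1557, 0.037]
eef_rot: [3.134, -0.692, 1.403]
wrist_force: [-1.3, -8.6, 2.9]
width: 0.282
```

Emit:
{"fn": "carry_out", "kwargs": {"moves": [[[0, 0, 0], [0.0008, 0, 0.0007], 0.44], [[0, 0, 0], [0.0008, 0, 0.0007], 0.44]]}}

```text
time: 9.78
eef_pos: [0.5252, 0.1566, 0.037]
eef_rot: [3.134, -0.692, 1.403]
wrist_force: [-2.3, -8.3, 3.3]
width: 0.278
```

```bash
python3 -c "
from h import *
st(); b=body(); st()"
```

```text
t 9.78 pos [0.5252 0.1566 0.037 ] holder -0.0621 -0.0014 rot [ 3.134 -0.692  1.403] F [-2.31 -8.26  3.26] Fh -8.54 w 0.278 j [-0.218  0.27   1.94   0.79   1.114 -0.477]
0.06 366 yc 0.0102 xc -0.0049
0.08 426 yc 0.0005 xc -0.0051
0.11 274 yc 0.0003 xc -0.0049
t 9.82 pos [0.5252 0.1566 0.037 ] holder -0.0621 -0.0014 rot [ 3.133 -0.692  1.403] F [-1.62 -7.99  2.23] Fh -8.15 w 0.279 j [-0.218  0.27   1.94   0.79   1.114 -0.477]
```

Emit:
{"fn": "carry_out", "kwargs": {"moves": [[[0, 0, 0], [0.0008, 0, 0.0007], 0.44], [[0, 0, 0], [0.0008, 0, 0.0007], 0.44]]}}

```text
time: 10.07
eef_pos: [0.5255, 0.1574, 0.037]
eef_rot: [3.133, -0.691, 1.403]
wrist_force: [-2.6, -9.1, 2.0]
width: 0.282
```

Emit:
{"fn": "carry_out", "kwargs": {"moves": [[[0, 0, 0], [0.0008, 0, 0.0007], 0.44], [[0, 0, 0], [0.0008, 0, 0.0007], 0.44]]}}

```text
time: 10.32
eef_pos: [0.5257, 0.1583, 0.037]
eef_rot: [3.133, -0.691, 1.403]
wrist_force: [-1.7, -8.3, 2.4]
width: 0.281
```

Emit:
{"fn": "carry_out", "kwargs": {"moves": [[[0, 0, 0], [0.0008, 0, 0.0007], 0.44], [[0, 0, 0], [0.0008, 0, 0.0007], 0.44]]}}

```text
time: 10.58
eef_pos: [0.526, 0.1592, 0.037]
eef_rot: [3.133, -0.691, 1.403]
wrist_force: [-1.2, -8.1, 2.0]
width: 0.279
```

```bash
python3 -c "
from h import *
st(); b=body(); st()"
```

```text
t 10.57 pos [0.526  0.1592 0.037 ] holder -0.0594 -0.0017 rot [ 3.133 -0.691  1.403] F [-1.22 -8.07  1.99] Fh -8.16 w 0.279 j [-0.212  0.271  1.939  0.791  1.11  -0.472]
0.06 369 yc 0.0105 xc -0.0023
0.08 426 yc 0.0004 xc -0.0025
0.11 281 yc -0.0001 xc -0.0027
t 10.62 pos [0.5259 0.1592 0.037 ] holder -0.0594 -0.0017 rot [ 3.133 -0.69   1.403] F [-2.17 -7.26  2.58] Fh -7.53 w 0.28 j [-0.212  0.271  1.939  0.791  1.11  -0.472]
```

Emit:
{"fn": "carry_out", "kwargs": {"moves": [[[0, 0, 0], [0.0008, -0.0002, 0.0007], 0.44], [[0, 0, 0], [0.0008, -0.0002, 0.0007], 0.44]]}}

```text
time: 10.88
eef_pos: [0.526, 0.1601, 0.037]
eef_rot: [3.132, -0.69, 1.403]
wrist_force: [-1.8, -8.1, 2.7]
width: 0.282
```

Emit:
{"fn": "carry_out", "kwargs": {"moves": [[[0, 0, 0], [0.0008, -0.0002, 0.0007], 0.44], [[0, 0, 0], [0.0008, -0.0002, 0.0007], 0.44]]}}

```text
time: 11.12
eef_pos: [0.5261, 0.1609, 0.037]
eef_rot: [3.132, -0.69, 1.403]
wrist_force: [-1.9, -7.6, 2.8]
width: 0.285
```

```bash
python3 -c "
from h import *
st(); b=body(); st(); a=camera('top')[0]
cv2.imwrite('pics/p5.png',np.vstack([cv2.resize(a[155:245,240:365],(625,450)[:2]),cv2.resize(b[185:215,270:320],(625,150))])[:600])"
```

```text
t 11.12 pos [0.5261 0.1609 0.037 ] holder -0.0577 -0.0016 rot [ 3.132 -0.69   1.403] F [-1.91 -7.58  2.79] Fh -7.8 w 0.285 j [-0.208  0.27   1.939  0.791  1.107 -0.469]
0.06 383 yc 0.0104 xc -0.0012
0.08 441 yc 0.0003 xc -0.0006
0.11 274 yc -0.0002 xc -0.0002
t 11.18 pos [0.5261 0.1609 0.037 ] holder -0.0577 -0.0016 rot [ 3.132 -0.69   1.403] F [-1.9  -7.3   3.45] Fh -7.52 w 0.278 j [-0.208  0.27   1.939  0.791  1.107 -0.469]
```

Emit:
{"fn": "carry_out", "kwargs": {"moves": [[[0, 0, 0], [0.0008, -0.0002, 0.0007], 0.44], [[0, 0, 0], [0.0008, -0.0002, 0.0007], 0.44]]}}

```text
time: 11.48
eef_pos: [0.5262, 0.1618, 0.037]
eef_rot: [3.131, -0.689, 1.403]
wrist_force: [-1.7, -7.7, 2.8]
width: 0.278
```

Emit:
{"fn": "carry_out", "kwargs": {"moves": [[[0, 0, 0], [0.0008, -0.0002, 0.0007], 0.44], [[0, 0, 0], [0.0008, -0.0002, 0.0007], 0.44]]}}

```text
time: 11.72
eef_pos: [0.5263, 0.1627, 0.0371]
eef_rot: [3.131, -0.689, 1.403]
wrist_force: [-1.9, -7.3, 1.1]
width: 0.286
```

```bash
python3 -c "
from h import *
b=body(); st()"
```

```text
0.06 373 yc 0.0102 xc 0.0013
0.08 454 yc 0.0009 xc 0.0012
0.11 280 yc -0.0001 xc 0.0008
t 11.78 pos [0.5263 0.1627 0.037 ] holder -0.0559 -0.0015 rot [ 3.131 -0.689  1.403] F [-1.53 -7.61  2.26] Fh -7.76 w 0.282 j [-0.204  0.27   1.939  0.792  1.104 -0.466]
```

Emit:
{"fn": "carry_out", "kwargs": {"moves": [[[0, 0, 0], [0.0008, -0.0002, 0.0007], 0.44], [[0, 0, 0], [0.0008, -0.0002, 0.0007], 0.44]]}}

```text
time: 12.02
eef_pos: [0.5264, 0.1635, 0.037]
eef_rot: [3.131, -0.688, 1.403]
wrist_force: [-1.9, -8.9, 2.6]
width: 0.283
```

Emit:
{"fn": "carry_out", "kwargs": {"moves": [[[0, 0, 0], [0.0008, -0.0002, 0.0007], 0.44], [[0, 0, 0], [0.0008, -0.0002, 0.0007], 0.44]]}}

```text
time: 12.28
eef_pos: [0.5266, 0.1643, 0.037]
eef_rot: [3.13, -0.688, 1.404]
wrist_force: [-2.5, -10.2, 3.1]
width: 0.278
```

```bash
python3 -c "
from h import *
b=body(); st()"
```

```text
0.06 376 yc 0.0102 xc 0.0026
0.08 468 yc 0.0006 xc 0.0028
0.11 283 yc -0.0001 xc 0.0023
t 12.32 pos [0.5266 0.1642 0.037 ] holder -0.0543 -0.0015 rot [ 3.13  -0.688  1.404] F [ -2.37 -10.18   2.67] Fh -10.44 w 0.28 j [-0.2    0.269  1.939  0.792  1.101 -0.463]
```

The force has risen about 2.7 N over the 7.7 N plateau, so the pad has been reached. One more small step.

Emit:
{"fn": "carry_out", "kwargs": {"moves": [[[0, 0, 0], [0.0007, -0.0002, 0.0006], 0.44], [[0, 0, 0], [0.0007, -0.0002, 0.0006], 0.44], [[0, 0, 0], [0.0007, -0.0002, 0.0006], 0.44]]}}

```text
time: 12.7
eef_pos: [0.5267, 0.1648, 0.0371]
eef_rot: [3.129, -0.687, 1.404]
wrist_force: [-2.6, -11.8, 2.9]
width: 0.28
```

```bash
python3 -c "
from h import *
st(); b=body(); st()"
```

```text
t 12.7 pos [0.5267 0.1648 0.0371] holder -0.0538 -0.0015 rot [ 3.129 -0.687  1.404] F [ -2.58 -11.78   2.91] Fh -12.04 w 0.28 j [-0.199  0.269  1.939  0.792  1.099 -0.462]
0.06 380 yc 0.0098 xc 0.0033
0.08 470 yc 0.0004 xc 0.0033
0.11 284 yc -0.0005 xc 0.002
t 12.75 pos [0.5267 0.1647 0.037 ] holder -0.0538 -0.0015 rot [ 3.129 -0.687  1.404] F [ -2.98 -11.64   3.95] Fh -11.98 w 0.282 j [-0.199  0.269  1.939  0.792  1.099 -0.462]
```

Pad force is about 4 N, or 2 mm of travel. I'll back straight away.

Emit:
{"fn": "carry_out", "kwargs": {"moves": [[[0, 0, 0], [-0.0015, 0, -0.0013], 0.44], [[0, 0, 0], [-0.005, 0, -0.0042], 0.44], [[0, 0, 0], [-0.012, 0, -0.01], 0.44], [[0, 0, 0], [-0.025, 0, -0.021], 0.44], [[0, 0, 0], [-0.04, 0, -0.0336], 0.44], [[0, 0, 0], [-0.055, 0, -0.046], 0.44], [[0, 0, 0], [-0.065, 0, -0.0545], 0.44], [[0, 0, 0], [-0.065, 0, -0.0545], 0.44]]}}

```text
time: 13.75
eef_pos: [0.512, 0.0802, 0.038]
eef_rot: [3.129, -0.687, 1.402]
wrist_force: [-0.1, 0.4, -0.0]
width: 0.28
```

```bash
python3 -c "
from h import *
st(); b=body(); a,d=camera('top'); C=cloud('top',d)
for nm,(u,v) in dict(honey=(331,127),muffin=(297,255),cup=(195,225)).items(): print(nm,C[v,u].round(3))
cv2.imwrite('pics/p6.png',np.vstack([cv2.resize(a[135:245,240:440],(545,300)),cv2.resize(b[130:240,250:450],(545,300))]))"
```

```text
t 13.75 pos [0.512  0.0802 0.038 ] holder -0.1396 -0.0016 rot [ 3.129 -0.687  1.402] F [-0.06  0.35 -0.01] Fh 0.34 w 0.28 j [-0.375  0.261  1.948  0.734  1.196 -0.574]
0.06 257 yc 0.0003 xc 0.0027
0.08 408 yc 0.0003 xc 0.0036
0.11 287 yc -0.0003 xc 0.0037
honey [0.689 0.13  0.08 ]
muffin [0.396 0.214 0.072]
cup [0.471 0.448 0.035]
```

View pics/p6.png

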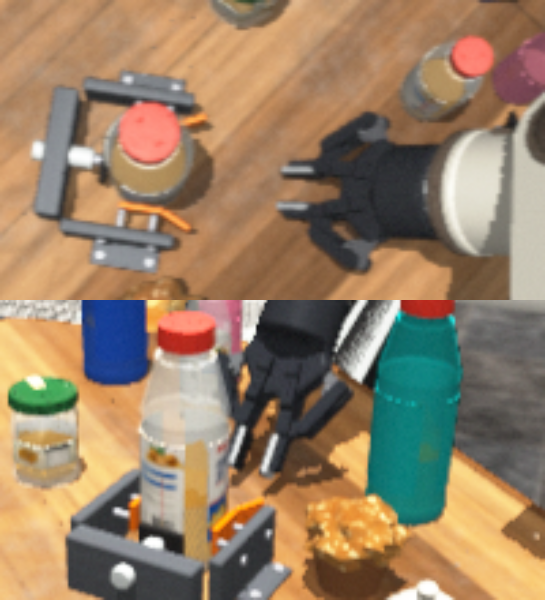

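The bottle stands in the clip against the pad (upper crop (150,150)). Its centre measures about +3.3 mm, the same as before I let go. The gripper is clear, about 80 mm back, and the wrist force is near zero. The bystanders have not moved. I'm handing in.

```bash
python3 -c "
from station import *
print(close_job())"
```

```text
the job is handed in; nothing more can be done
None
```

I slid the large white, red-capped bottle into the clip and left it standing against the back pad, then handed the job in at about 14 s of the 64 s allowed. No verdict was reported.

- **Push:** I tilted the gripper 40° and pushed with the part-open fingertips, about 3 cm above the worktop. The highest force I read was about 12 N, though I only read it at the end of each move.
- **Pad:** The pushing force held near 7.7 N between the cheeks, then rose to 12.0 N. That puts about 4 N on the pad, roughly 2 mm of travel. This is worked out from the wrist force; the pad's own force cannot be read directly.
- **Final position:** After I backed away, the bottle was upright, about 3.3 mm past the clip's origin and within 1 mm of its centre line. The camera showed no measurable spring-back. The wrist force read near zero.
- **Bystanders:** Depth readings at the honey jar, muffin and espresso cup were within 3 mm of their starting values.
- **Checks that failed or disagreed:** My red-cap tracker found nothing, so I tracked the bottle's body instead. The lowest of its three height bands read up to 10 mm off centre while the fingers were near, but agreed with the others once they were clear. An early clip origin taken from the bar's front edge was thrown off by the pad and screw, so I used the wall fronts.

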